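# Open the dish reader with its twin release keys

## Task

Bring the dish out of the bench reader: first push the slide box aside along the worktop, without picking it up, until it is right out of the way of the reader's tray. Then press down the two keys on top of the reader together, one fingertip on each, and hold both down until the spring has run the tray all the way out to its stop, and only then let go. Do not pull or push the tray itself, do not let it run into the slide box, leave the dish in it, and leave the cup, the timer and the beaker where they stand.

Things in the scene. Friction and masses are not known exactly. Their poses are not given: they have to be found in the camera images.
- reader: Bench dish reader, a white box fixed to the worktop, 170 mm deep (its x), 150 wide (y), 85 high, with a raised blank display on its top behind its x = 0 (to 95 mm high). Origin: centre of its underside, on the worktop. x points from its front to its back, away from the robot within 0.25 rad; y to its left, z up. A dish tray runs out of its front.
- key_left (a joint): Left release key (at the reader's y = +29 mm), 0 = up, 0.008 m = fully down, along -z. Its catch is free from 0.0036 m on; aim for 0.006 m or more. Spring: 1.5 N at the start, 4.5 N fully down; springs up by itself.
- key_right (a joint): Right release key (at the reader's y = -29 mm), the same as the left one.
- key_left_top (a point): Centre of the flat top of the left key, a grey cap 26 mm (x) by 24 mm (y), 10 mm proud of the reader's top, 95 mm above the worktop, 55 mm in front of the reader's centre. The key centres are 58 mm apart along the reader's y, the gap between the caps is 34 mm; nothing within 40 mm is higher than the caps.
- key_right_top (a point): Centre of the top of the right key, like the left one.
- tray (a joint): Travel of the tray out of the reader (its -x): 0 shut, 0.075 m fully out at its stop. Each key frees one of two catches; one key alone frees nothing. With both free a damped spring of about 4 N drives the tray out in 2 to 3 s. Keys let go early: a second pair of catches stops the tray part of the way; pressing both again frees it.
- tray_front (a point): Middle of the tray's white front panel (117 mm wide, 11 to 60 mm above the worktop), 93 mm in front of the reader's centre when shut, 168 mm when fully out: the tray needs the space before the reader out to 168 mm, 58.5 mm to either side of its middle line.
- tray_well (a point): Centre of the floor of the round well in the tray where the dish sits, 18 mm above the worktop; moves with the tray.
- petri_0: Covered petri dish, 64 mm across, 16 mm high, loose in the tray's well (well 5 mm deep); hidden inside the reader at the start. Origin: centre of its underside.
- slide_box: Closed dark grey-blue box of glass slides, about 87 mm (its x) by 104 mm (its y) by 38 mm high, 0.16 kg, loose; a solid-looking box whose lid cannot be opened here. Stands on the worktop in front of the tray, in its way, 15 mm or more from the reader's front. Origin: centre of its underside.
- specimen_cup_2: White specimen cup with white screw lid, 54 mm across, 66 mm high, loose, to the left of the reader. Origin: centre of its underside. Not to be moved.
- timer: White bench timer on its stand, 45 x 75 x 63 mm, loose, on the worktop to the right. Origin: centre of its underside. Not to be moved.
- beaker: Translucent white plastic beaker, 80 mm across, 95 mm high, loose, on the worktop to the left. Origin: centre of its underside. Not to be moved.

How it is judged:
By the outcome, as a careful person would: the job done as asked, in the order asked, and still so for the second after the job is handed in, with the robot touching nothing.
It also fails if it takes over 48 s, if anything falls off the work surface, if the arm or the gripper's body presses on something with over 40 N, if the wrist force passes 120 N, or if a joint passes its speed limit or range.

## Robot

A 6-joint arm with a two-finger parallel gripper is mounted at the origin on a cart in front of the work surface, level with it; the furniture and walls round the work are solid. World frame = base frame: x ahead of the robot, y to its left, z up, the work surface at z = 0. Lengths are in m, angles in rad, forces in N, time in s.
With the tool pointing down it reaches from about 0.35 to 0.975 m from the base axis. Payload 4.9 kg.
Tool frame: the origin (TCP) lies midway between the tips of the shut fingers; the grasp point (between the pads) lies robot.pinch_z behind it (robot.pinch_z is the distance from the TCP to the grasp point, in m); y points along the fingers, z is the direction in which the jaws open and shut, and the axes are right-handed (so a half turn about y gives the same grasp; the last joint's range is limited). The gripper opens to 85 mm and grips with 20 to 120 N. Pads are 22 mm wide; open, the fingers measure 114 mm over their backs; the gripper's body (76 mm by 85 mm) begins 54 mm behind the grasp point. The pads swing forward as they close: fully open they stand 13 mm farther back than shut.
Start: joints at [1.113, 0.053, 1.613, -0, 1.476, -0.119], TCP at [0.208, 0.589, 0.231] pointing down, gripper open.
Joint ranges: [-3.01, 3.01], [-1.01, 2.22], [0.06, 2.58], [-1.02, 4.17], [0.09, 2.62], [-3.14, 3.14]. Speed limits (rad/s): [2.57, 2.57, 3.14, 3.14, 3.14, 3.14].

## Interface

Orientations are given as a 3x3 rotation matrix whose columns are the frame's x, y, z axes.
In Python, from rig import robot gives the robot as it stands.
- The arm moves only by the shell command python3 -m handwheel 'ROWS'. ROWS is JSON, a list that holds one entry, the list of rows, each a list of 5 numbers: the shift along the tool's x, y, z in m, then the turn about the tool's y in degrees, then the finger opening in m, from 0 to 0.0854. In form: [[[dx, dy, dz, roll, jaw], ...]]. A call has 1 to 8 rows; each row shifts and turns the commanded pose from where the row before left it, along the tool's axes as they then stand; what a row does not reach is not made up. A row lasts 1/12 s, in which the tool goes at most 41.7 mm and 7.16 degrees, less where a joint would pass 70% of its speed; a pose out of reach is approached as far as the arm can. A call with a gripper value outside its range is refused whole. The fingers move at their own pace and stop on an object; the grip force is fixed at half the most. Time passes only in rows, so rows that do not move let the fingers close. It gives the time, the measured TCP pose, the force and the opening at its end, in the units of the state.
- robot.read_state(): the state, without advancing time (a new reading comes with each control period).
- robot.read_camera(name): name is "scene" or "top" or "wrist"; returns a dict with "img" (384x512x3 uint8, red, green, blue), "K" (3x3 intrinsics, pixels), "R" (3x3) and "t" (3): a world point X has camera coordinates R X + t; the wrist camera has in their place "tool_from_camera" (4x4, takes a point from camera to tool coordinates, whose origin is the TCP and whose axes are the tool frame's). Camera axes: x right, y down, z forward; pixel columns grow to the right and rows downward; lengths in m; the calibration is good to about 2 mm. A picture is of the moment at which its call begins: read the wrist's pose just before it. There is no depth.
- robot.finish_job(): hands the job in, once; it reports no verdict.
The state is a dict: "t": time; "q": joint angles; "joint_vel": joint speeds; "effort": joint torques, N m; "tool_pos": TCP position; "orientation": TCP orientation; "force": force on the tool from outside, world axes, zero at the start; "wrist_torque": the same for the moment, N m; "grip_width": opening from 0.0 (shut) to 1.0 (fully open).
Only numpy, scipy, OpenCV 4.12 (cv2) and the standard library are available. Lean on these libraries where they do the work, as an engineer would, in place of code of your own. Each camera call takes 0.05 s, during which the arm holds its last target.

## Working session

There is one attempt and no reset: what is moved stays moved. The work goes in short steps, Python scripts to look and compute and a shell command to move; the robot and the scene stay as the last step left them, time stands still between calls to the robot, and variables do not carry over. Pictures are saved under pics/ and viewed, and the job is handed in when it is done.

```bash
mkdir -p pics; ls; python3 - <<'E'
from rig import robot
import cv2,numpy as np
s=robot.read_state();print(s, robot.pinch_z)
for n in["scene","top","wrist"]:
    c=robot.read_camera(n);cv2.imwrite(f"pics/{n}0.png",c["img"][:,:,::-1])
    print(n,{k:np.round(v,4).tolist() for k,v in c.items() if k!="img"})
E
```

```text
pics
{'t': 0.0, 'q': array([ 1.11298922e+00,  5.33443504e-02,  1.61433465e+00,  1.67923499e-05,
        1.47596857e+00, -1.18968503e-01]), 'joint_vel': array([ 0.00032467, -0.00080754,  0.00150969,  0.00198253, -0.00113835,
        0.00060215]), 'effort': array([-2.19455447e-03, -3.93679869e+01, -3.70180500e+01, -3.28662063e-04,
        7.15381073e-03, -1.44332273e-05]), 'tool_pos': array([0.20744061, 0.58890136, 0.23004648]), 'orientation': array([[ 9.43140687e-01, -9.23233536e-04,  3.32392526e-01],
       [-3.32393707e-01, -1.83592421e-03,  9.43138936e-01],
       [-2.60490009e-04, -9.99997889e-01, -2.03841184e-03]]), 'force': array([ 0.45028532, -0.07564516,  0.32247267]), 'wrist_torque': array([-0.02230614, -0.01840115, -0.04313118]), 'grip_width': 1.0033273879860818} 0.0187
scene {'K': [[394.4469, 0.0, 258.9192], [0.0, 394.4469, 182.9521], [0.0, 0.0, 1.0]], 'R': [[0.8611, -0.5083, 0.0078], [-0.2975, -0.5162, -0.8031], [0.4123, 0.6893, -0.5958]], 't': [-0.4473, 0.265, 0.9158]}
top {'K': [[450.6518, 0.0, 251.1713], [0.0, 450.6518, 197.7647], [0.0, 0.0, 1.0]], 'R': [[-0.1089, -0.994, 0.0007], [-0.9675, 0.1059, -0.2296], [0.2281, -0.0257, -0.9733]], 't': [0.1225, 0.5577, 1.4468]}
wrist {'K': [[340.6659, 0.0, 257.2269], [0.0, 340.6659, 193.4343], [0.0, 0.0, 1.0]], 'tool_from_camera': [[0.0006, 0.9636, 0.2674, -0.0675], [0.0012, -0.2674, 0.9636, -0.1433], [1.0, -0.0003, -0.0013, -0.0008], [0.0, 0.0, 0.0, 1.0]]}
```

View pics/scene0.png

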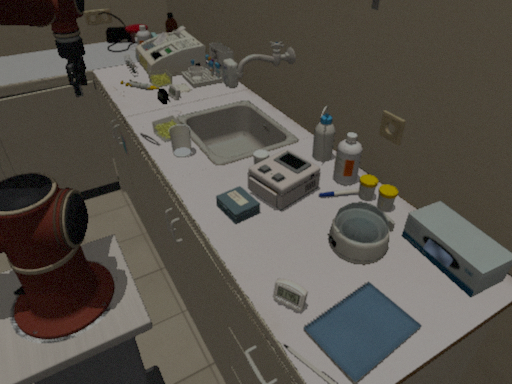

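View pics/top0.png

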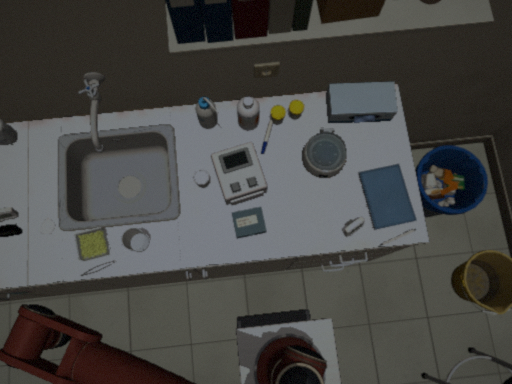

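```bash
python3 - <<'E'
import cv2
a=cv2.imread("pics/top0.png");c=a[100:340,130:430];cv2.imwrite("pics/top0z.png",cv2.resize(c,(750,600),interpolation=2))
E
```

```text
(no output)
```

View pics/top0z.png

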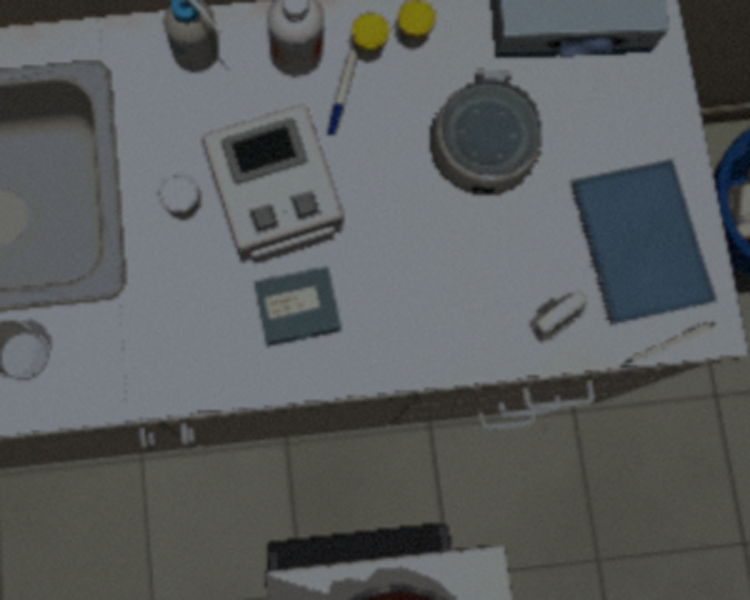

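```bash
cat > h.py <<'E'
import numpy as np,cv2
def ray(c,px,z):
    R,t,K=map(np.array,(c["R"],c["t"],c["K"]))
    d=R.T@np.linalg.solve(K,[px[0],px[1],1]);o=-R.T@t
    return o+d*(z-o[2])/d[2]
def proj(c,X):
    p=np.array(c["R"])@X+c["t"];p=np.array(c["K"])@p;return p[:2]/p[2]
E
python3 - <<'E'
from rig import robot
from h import *
c=robot.read_camera("top")
Z=lambda x,y,z:ray(c,(130+(x+.5)/2.5-.5,100+(y+.5)/2.5-.5),z).round(4)
for n,x,y,z in [("kL",263,217,.095),("kR",306,205,.095),("bl",204,135,.085),("br",307,107,.085),("fr",343,215,.085),("fl",240,250,.085),
 ("s1",255,283,.038),("s2",328,268,.038),("s3",340,328,.038),("s4",267,345,.038),("cup",180,190,.066),("beaker",28,345,.095),("timer",558,310,.06),("edge",250,407,0),("edgeR",450,388,0)]:
    print(n,Z(x,y,z))
s=robot.read_camera("scene")["img"][120:320,170:350,::-1]
cv2.imwrite("pics/s1.png",cv2.resize(s,(540,600),interpolation=2))
E
```

```text
kL [0.6045 0.1111 0.095 ]
kR [0.6146 0.0528 0.095 ]
bl [0.73   0.1791 0.085 ]
br [0.7548 0.036  0.085 ]
fr [0.5983 0.005  0.085 ]
fl [0.5656 0.146  0.085 ]
s1 [0.5288 0.1316 0.038 ]
s2 [0.5387 0.0309 0.038 ]
s3 [0.4551 0.0243 0.038 ]
s4 [0.4429 0.1241 0.038 ]
cup [0.6621 0.2194 0.066 ]
beaker [0.468  0.4289 0.095 ]
timer [ 0.4441 -0.2653  0.06  ]
edge [0.3669 0.1562 0.    ]
edgeR [ 0.3628 -0.1168  0.    ]
```

View pics/s1.png

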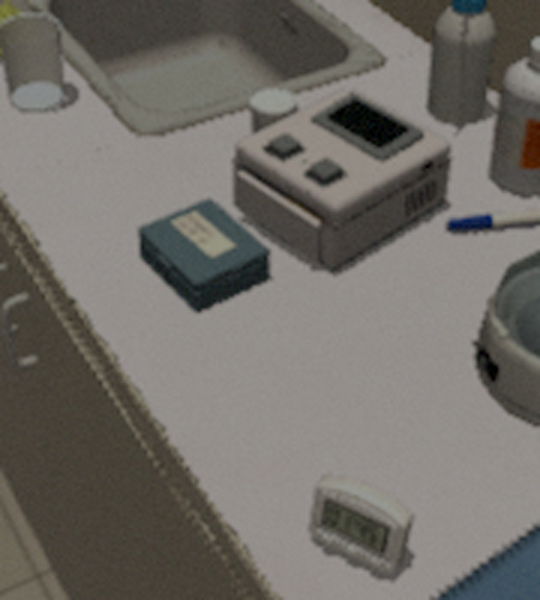

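The top view shows the keys at zoomed (263,217) and (306,205), and the slide box at (255–340, 268–345). Their computed spacing and sizes match the given ones. I read the reader yaw as about 0.171, its centre as (0.664, 0.091), and the box centre as (0.491, 0.078) with yaw about 0.1. I'll push the box to the right, since there's free space there up to the timer at y = -0.265. I'm starting with the approach.

```bash
python3 -m handwheel '[[[0.0284,0,-0.0217,0,0.044],[0.0284,0,-0.0217,0,0.044],[0.0284,0,-0.0217,0,0.044],[0.0284,0,-0.0217,0,0.044],[0.0284,0,-0.0217,0,0.044],[0.0284,0,-0.0217,0,0.044],[0.0284,0,-0.0217,0,0.044]]]'
python3 -m handwheel '[[[0.0284,0,-0.0217,0,0.044],[0.0284,0,-0.0217,0,0.044],[0.0284,0,-0.0217,0,0.044],[0.0284,0,-0.0217,0,0.044],[0.0284,0,-0.0217,0,0.044],[0.0284,0,-0.0217,0,0.044],[0.0284,0,-0.0217,0,0.044]]]'
python3 -m handwheel '[[[0,0,0,7,0.044],[0,0,0,7,0.044],[0,0,0,7,0.044],[0,0,0,7,0.044],[0,0,0,7,0.044],[0,0,0,7,0.044],[0,0,0,7,0.044]]]'
python3 -m handwheel '[[[0,0,0,7,0.044],[0,0,0,7,0.044],[0,0,0,0,0.044]]]'
python3 - <<'E'
from rig import robot
import cv2,numpy as np
s=robot.read_state();print(s["t"],s["tool_pos"],s["orientation"].round(4),s["grip_width"],s["q"])
for n in["top","wrist"]:
    c=robot.read_camera(n)["img"][:,:,::-1]
    if n=="top": c=cv2.resize(c[100:340,130:430],(750,600),interpolation=2)
    cv2.imwrite(f"pics/{n}1.png",c)
E
```

```text
t: 0.83
tool_pos: [0.3452, 0.3786, 0.2313]
orientation: [[0.943, 0.0, 0.332], [-0.332, 0.0, 0.943], [0.0, -1.0, 0.0]]
force: [0.6, -0.6, -0.3]
grip_width: 0.516
t: 1.42
tool_pos: [0.4823, 0.1691, 0.2314]
orientation: [[0.943, 0.0, 0.332], [-0.332, 0.0, 0.943], [0.0, -1.0, 0.0]]
force: [0.1, 1.3, 0.8]
grip_width: 0.511
t: 2.0
tool_pos: [0.4817, 0.1707, 0.2312]
orientation: [[0.362, -0.0, 0.932], [-0.932, -0.0, 0.362], [-0.0, -1.0, -0.0]]
force: [0.2, -1.4, -0.9]
grip_width: 0.514
t: 2.25
tool_pos: [0.4816, 0.1707, 0.2312]
orientation: [[0.13, -0.0, 0.991], [-0.991, -0.0, 0.13], [0.0, -1.0, -0.0]]
force: [0.3, 0.9, -0.2]
grip_width: 0.511
2.25 [0.48164624 0.17074732 0.23118172] [[ 1.301e-01 -2.000e-04  9.915e-01]
 [-9.915e-01 -1.000e-04  1.301e-01]
 [ 0.000e+00 -1.000e+00 -2.000e-04]] 0.5113421611367742 [ 1.94982218e-01 -2.24476298e-01  1.87341790e+00 -2.39505680e-05
  1.49283439e+00  6.44744948e-02]
```

View pics/wrist1.png

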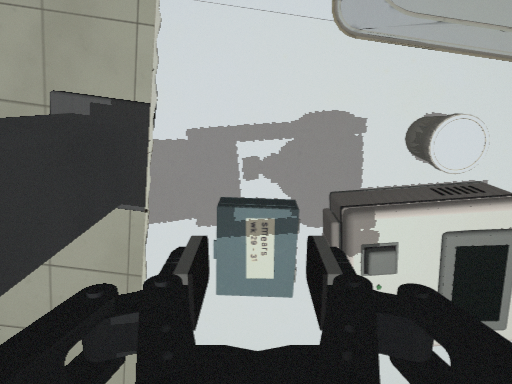

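View pics/top1.png

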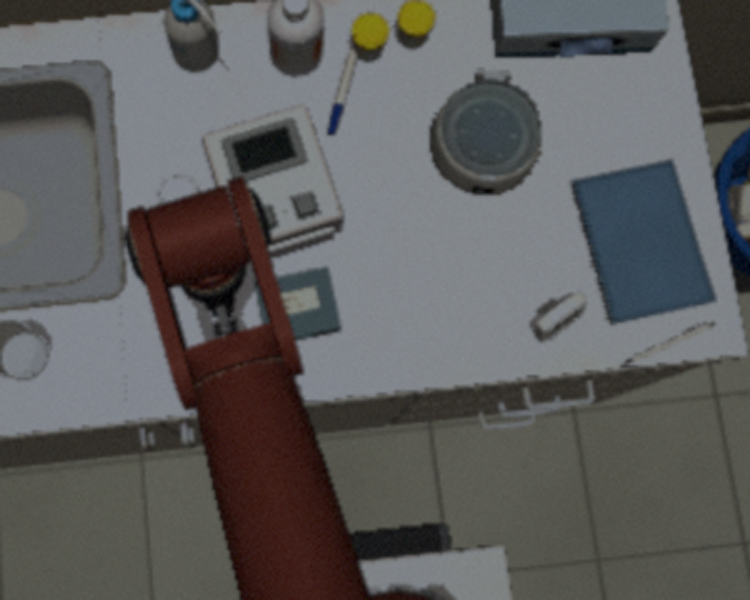

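```bash
cat >> h.py <<'E'
def wray(s,c,px,z):
    T=np.eye(4);T[:3,:3]=s["orientation"];T[:3,3]=s["tool_pos"]
    M=T@np.array(c["tool_from_camera"])
    d=M[:3,:3]@np.linalg.solve(np.array(c["K"]),[px[0],px[1],1]);o=M[:3,3]
    return (o+d*(z-o[2])/d[2]).round(4)
E
python3 - <<'E'
from rig import robot
from h import *
s=robot.read_state();c=robot.read_camera("wrist")
for n,x,y,z in [("topfaceNL",218,208,.038),("NR",299,209,.038),("FR",294,297,.038),("FL",217,293,.038),("key c",380,259,.095),("cup",460,143,.066)]: print(n,wray(s,c,(x,y),z))
E
```

```text
topfaceNL [0.4467 0.1231 0.038 ]
NR [0.5301 0.1333 0.038 ]
FR [0.5419 0.0304 0.038 ]
FL [0.4559 0.0238 0.038 ]
key c [0.6005 0.114  0.095 ]
cup [0.6589 0.2233 0.066 ]
```

```bash
python3 -m handwheel '[[[0,0.036,0,0,0.044],[0,0.036,0,0,0.044],[0,0.036,0,0,0.044],[0,0.036,0,0,0.044],[0,0.036,0,0,0.044],[0,0.025,0,0,0.044],[0,0.012,0,0,0.044],[0,0,0,0,0.044]]]'
python3 -m handwheel '[[[0.009,0,0,0,0.044],[0.009,0,0,0,0.044],[0.009,0,0,0,0.044],[0.009,0,0,0,0.044],[0.009,0,0,0,0.044],[0.009,0,0,0,0.044],[0,0,0,0,0.044]]]'
python3 - <<'E'
from rig import robot
import cv2
c=robot.read_camera("wrist")["img"][:,:,::-1];cv2.imwrite("pics/wrist2.png",c)
E
```

```text
t: 3.07
tool_pos: [0.4791, 0.1702, 0.0111]
orientation: [[0.133, -0.006, 0.991], [-0.991, -0.001, 0.133], [0.0, -1.0, -0.007]]
force: [-0.7, -0.1, -0.2]
grip_width: 0.517
t: 3.65
tool_pos: [0.4896, 0.1155, 0.0149]
orientation: [[0.131, 0.001, 0.991], [-0.991, -0.001, 0.131], [0.001, -1.0, 0.001]]
force: [-0.5, 0.9, -0.6]
grip_width: 0.513
```

View pics/wrist2.png

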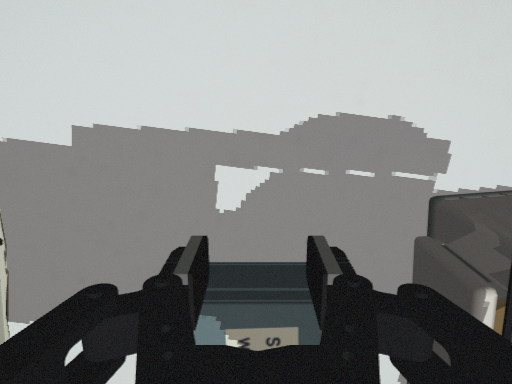

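```bash
python3 -m handwheel '[[[0.009,0,0,0,0.044],[0.009,0,0,0,0.044],[0.009,0,0,0,0.044],[0.009,0,0,0,0.044],[0.009,0,0,0,0.044],[0.009,0,0,0,0.044],[0.009,0,0,0,0.044],[0.009,0,0,0,0.044]]]'
python3 -m handwheel '[[[0.009,0,0,0,0.044],[0.009,0,0,0,0.044],[0.009,0,0,0,0.044],[0.009,0,0,0,0.044],[0.009,0,0,0,0.044],[0.009,0,0,0,0.044],[0.007,0,0,0,0.044],[0.003,0,0,0,0.044]]]'
python3 -m handwheel '[[[-0.01,0,0,0,0.044],[-0.02,0,0,0,0.044],[-0.01,-0.03,0,0,0.044],[0,-0.036,0,0,0.044],[0,-0.036,0,0,0.044],[0,-0.036,0,0,0.044],[0,0,0,0,0.044],[0,0,0,0,0.044]]]'
python3 - <<'E'
from rig import robot
import cv2
s=robot.read_state();print(s["tool_pos"],s["orientation"].round(4))
for n in["top","wrist"]:
    c=robot.read_camera(n)["img"][:,:,::-1]
    if n=="top": c=cv2.resize(c[100:340,130:430],(750,600),interpolation=2)
    cv2.imwrite(f"pics/{n}3.png",c)
E
```

```text
t: 4.37
tool_pos: [0.4984, 0.0449, 0.0143]
orientation: [[0.132, -0.0, 0.991], [-0.991, 0.0, 0.132], [-0.0, -1.0, -0.0]]
force: [-0.4, 2.1, 2.3]
grip_width: 0.516
t: 5.03
tool_pos: [0.507, -0.0187, 0.0143]
orientation: [[0.131, -0.0, 0.991], [-0.991, -0.0, 0.131], [0.0, -1.0, -0.0]]
force: [-1.0, 3.6, 1.4]
grip_width: 0.516
t: 5.7
tool_pos: [0.5033, 0.0225, 0.1554]
orientation: [[0.133, 0.006, 0.991], [-0.991, -0.001, 0.133], [0.002, -1.0, 0.006]]
force: [-0.6, 0.1, -0.1]
grip_width: 0.515
[0.50332937 0.02251327 0.15543236] [[ 0.1329  0.0063  0.9911]
 [-0.9911 -0.001   0.1329]
 [ 0.0019 -1.      0.0061]]
```

View pics/wrist3.png

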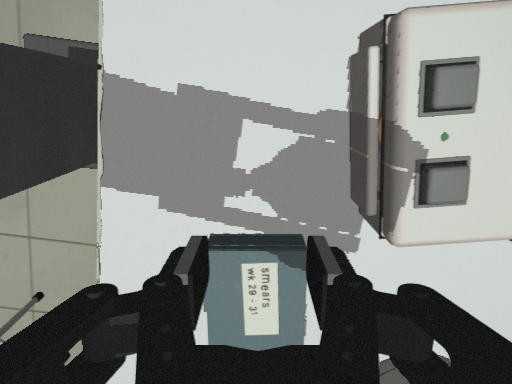

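View pics/top3.png

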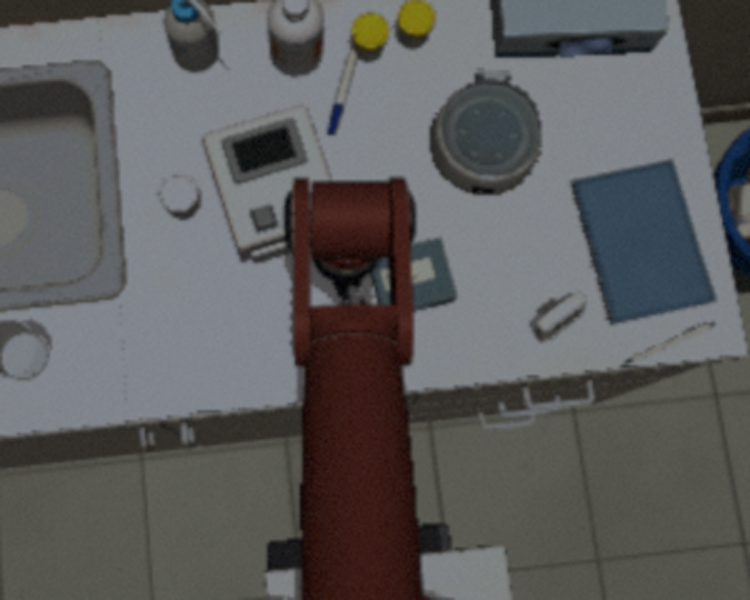

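```bash
python3 - <<'E'
from rig import robot
from h import *
s=robot.read_state();c=robot.read_camera("wrist")
cv2.imwrite("pics/w3z.png",cv2.resize(c["img"][0:260,340:512,::-1],(520,786),interpolation=2)[:600])
s=robot.read_state()
print(s["tool_pos"],s["orientation"])
th=.171;C=np.array([.664,.0914])
for n,x,y,z in [("boxNL",209,247,.038),("boxNR",305,247,.038),("tray R end",375,214,.06)]:
    p=wray(s,c,(x,y),z);d=p[:2]-C;print(n,p,"reader",d@[np.cos(th),np.sin(th)],d@[-np.sin(th),np.cos(th)])
E
```

```text
[0.5002599  0.02252943 0.15033644] [[ 1.32439830e-01 -3.28194802e-03  9.91185613e-01]
 [-9.91190847e-01  1.96612238e-04  1.32441180e-01]
 [-6.29544290e-04 -9.99994595e-01 -3.22699754e-03]]
boxNL [ 0.4671 -0.0319  0.038 ] reader -0.21500992736607685 -0.08799563133493822
boxNR [ 0.5445 -0.0215  0.038 ] reader -0.1369690536306234 -0.09091830589893007
tray R end [0.5857 0.0203 0.06  ] reader -0.0892569357571336 -0.05673887044387584
```

View pics/w3z.png

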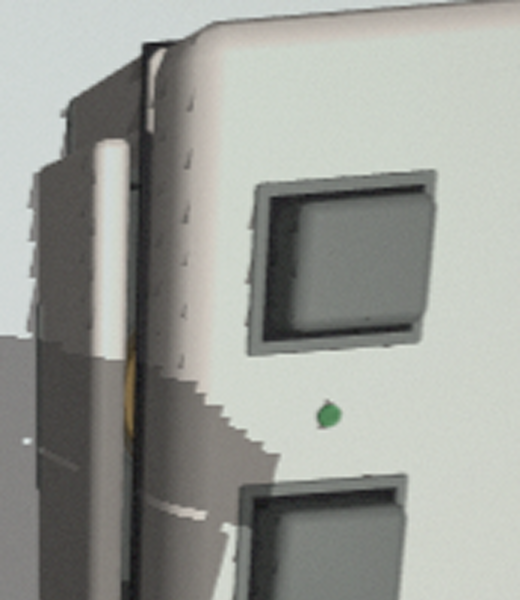

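The box is now entirely to the right. Its near face is at reader y ≈ -0.088 to -0.091, and the tray edge is at -0.0585. Next I turn the gripper and go above the keys.

```bash
python3 -m handwheel '[[[0,0,0,-7.1,0.044],[0,0,0,-7.1,0.044],[0,0,0,-7.1,0.044],[0,0,0,-7.1,0.044],[0,0,0,-7.1,0.044],[0,0,0,-7.1,0.044],[0,0,0,-7.1,0.044]]]'
python3 -m handwheel '[[[0,0,0,-7.1,0.044],[0,0,0,-7.1,0.044],[0,0,0,-7.1,0.044],[0,0,0,-7.1,0.044],[0,0,0,-7.1,0.044],[0,0,0,-7.0,0.044],[0,0,0,0,0.044]]]'
python3 -m handwheel '[[[0.02,0,0.007,0,0.044],[0.028,0,0.01,0,0.044],[0.028,0,0.01,0,0.044],[0.028,0,0.01,0,0.044],[0.013,0,0.004,0,0.044],[0,0,0,0,0.044],[0,0,0,0,0.044],[0,0,0,0,0.044]]]'
python3 - <<'E'
from rig import robot
import cv2
s=robot.read_state();print(s["tool_pos"],s["orientation"].round(4))
for n in["scene","wrist"]:
    c=robot.read_camera(n)["img"][:,:,::-1]
    if n=="scene": c=cv2.resize(c[100:300,170:370],(600,600),interpolation=2)
    cv2.imwrite(f"pics/{n}4.png",c)
E
```

```text
t: 6.43
tool_pos: [0.5001, 0.0223, 0.1496]
orientation: [[0.845, -0.005, 0.535], [-0.535, 0.0, 0.845], [-0.004, -1.0, -0.002]]
force: [0.0, -0.1, -0.1]
grip_width: 0.512
t: 7.02
tool_pos: [0.5001, 0.0223, 0.1498]
orientation: [[0.985, -0.004, -0.172], [0.172, 0.0, 0.985], [-0.004, -1.0, 0.001]]
force: [-0.5, -0.8, 1.1]
grip_width: 0.515
t: 7.68
tool_pos: [0.6086, 0.0821, 0.1509]
orientation: [[0.986, -0.003, -0.168], [0.168, -0.0, 0.986], [-0.003, -1.0, 0.0]]
force: [-0.5, 0.0, 0.0]
grip_width: 0.516
[0.60856676 0.08209687 0.15088771] [[ 9.857e-01 -2.800e-03 -1.685e-01]
 [ 1.685e-01 -3.000e-04  9.857e-01]
 [-2.800e-03 -1.000e+00  2.000e-04]]
```

View pics/wrist4.png

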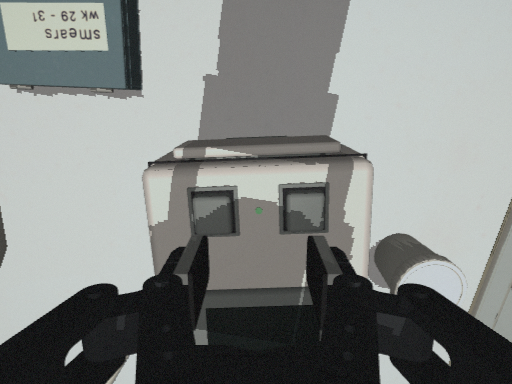

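View pics/scene4.png

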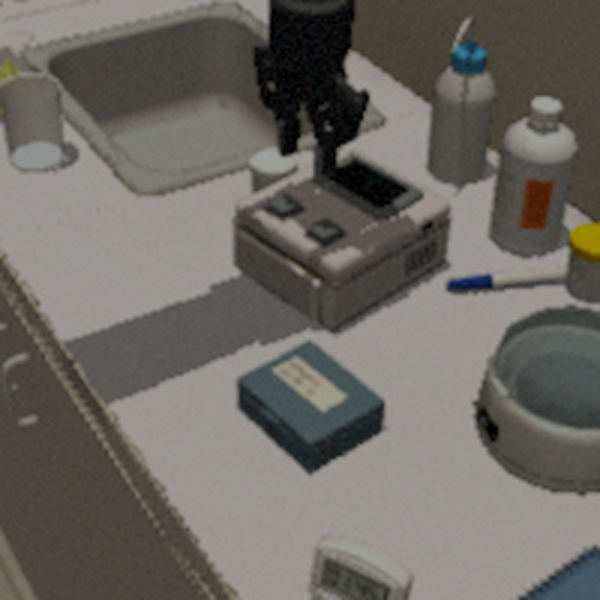

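```bash
python3 - <<'E'
import cv2
c=cv2.imread("pics/wrist4.png")[170:300,170:350];cv2.imwrite("pics/w4z.png",cv2.resize(c,(792,572),interpolation=2))
E
```

```text
(no output)
```

View pics/w4z.png

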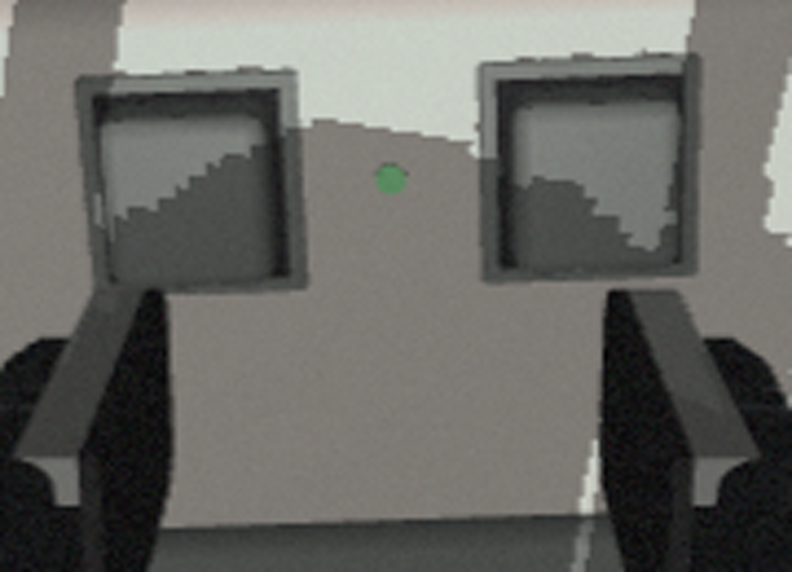

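```bash
python3 - <<'E'
from rig import robot
from h import *
s=robot.read_state();c=robot.read_camera("wrist")
k=[]
for n,x,y in [("kR",190,198),("kL",598,185)]:
    p=wray(s,c,(170+x/4.4,170+y/4.4),.095);k.append(p);print(n,p, "tool",(s["orientation"].T@(p-s["tool_pos"])).round(4))
print(np.linalg.norm(k[0]-k[1]),np.arctan2(-(k[1]-k[0])[0],(k[1]-k[0])[1]),s["tool_pos"])
M=np.linalg.inv(c["tool_from_camera"])
for P in [(-.011,-.006,.022),(-.011,-.006,.0365),(-.011,-.006,-.022),(.011,-.006,-.022),(-.011,-.006,.029)]:
    q=c["K"]@(M@[*P,1])[:3];print(P,(q[:2]/q[2]-170)*4.4)
E
```

```text
kR [0.6147 0.0542 0.095 ] tool [ 0.0013  0.0567 -0.0283]
kL [0.6032 0.1105 0.095 ] tool [-0.0006  0.0567  0.0291]
0.057462509517075586 0.20149110009088034 [0.60876311 0.08190198 0.15168082]
(-0.011, -0.006, 0.022) [616.41360698 288.51683193]
(-0.011, -0.006, 0.0365) [763.87638146 288.51743919]
(-0.011, -0.006, -0.022) [169.22574351 288.51499038]
(0.011, -0.006, -0.022) [177.56771221 488.61765987]
(-0.011, -0.006, 0.029) [687.5967086  288.51712507]
```

```bash
python3 -m handwheel '[[[0,0.02,0,0,0.052],[0,0.02,0,0,0.052],[0,0.014,0,0,0.052],[0,0,0,0,0.052],[0,0,0,0,0.052],[0,0,0,0,0.052]]]'
python3 - <<'E'
from rig import robot
import cv2
s=robot.read_state();print(s["tool_pos"],s["orientation"].round(4),s["force"])
for n in["scene","wrist"]:
    c=robot.read_camera(n)["img"][:,:,::-1]
    if n=="scene": c=cv2.resize(c[120:240,230:350],(600,600),interpolation=2)
    else: c=cv2.resize(c[170:320,160:360],(800,600),interpolation=2)
    cv2.imwrite(f"pics/{n}5.png",c)
E
```

```text
t: 8.33
tool_pos: [0.6104, 0.0823, 0.0993]
orientation: [[0.985, 0.001, -0.17], [0.17, 0.0, 0.985], [0.001, -1.0, -0.0]]
force: [0.2, 0.6, -0.5]
grip_width: 0.609
[0.61036185 0.08226972 0.09930753] [[ 9.855e-01  1.300e-03 -1.697e-01]
 [ 1.697e-01  0.000e+00  9.855e-01]
 [ 1.300e-03 -1.000e+00 -2.000e-04]] [ 0.19732061  0.61553626 -0.53461475]
```

View pics/wrist5.png

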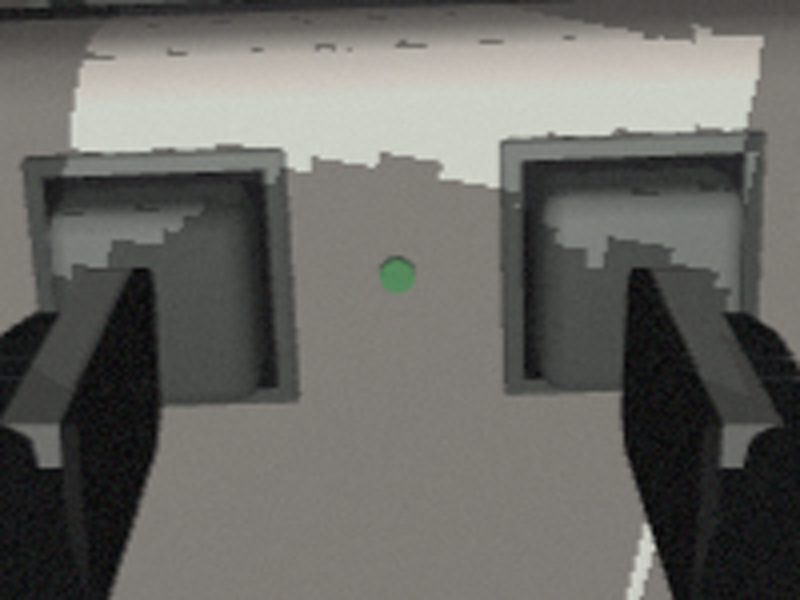

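View pics/scene5.png

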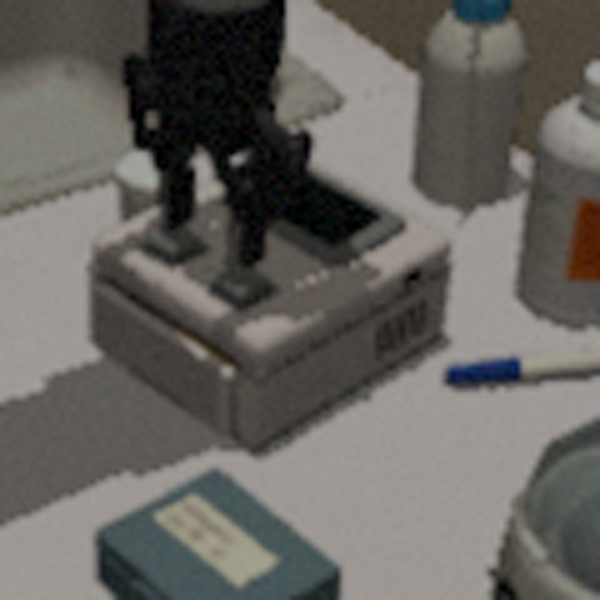

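```bash
python3 -m handwheel '[[[0,0.004,0,0,0.052],[0,0.004,0,0,0.052],[0,0.003,0,0,0.052],[0,0,0,0,0.052]]]'
python3 -m handwheel '[[[0,0.002,0,0,0.052],[0,0.002,0,0,0.052],[0,0,0,0,0.052],[0,0,0,0,0.052]]]'
```

```text
t: 8.77
tool_pos: [0.6108, 0.0824, 0.0881]
orientation: [[0.985, 0.002, -0.17], [0.17, 0.0, 0.985], [0.002, -1.0, -0.0]]
force: [0.0, 0.2, 5.0]
grip_width: 0.609
t: 9.1
tool_pos: [0.6108, 0.0824, 0.085]
orientation: [[0.985, 0.002, -0.17], [0.17, -0.0, 0.985], [0.002, -1.0, -0.0]]
force: [-1.7, 0.1, 7.6]
grip_width: 0.609
```

Force of 7.6 N matches both keys being about 6 mm down. I'll go 1 mm further and hold.

```bash
python3 -m handwheel '[[[0,0.001,0,0,0.052],[0,0,0,0,0.052],[0,0,0,0,0.052],[0,0,0,0,0.052],[0,0,0,0,0.052],[0,0,0,0,0.052],[0,0,0,0,0.052],[0,0,0,0,0.052]]]'
for i in 1 2 3; do python3 -m handwheel '[[[0,0,0,0,0.052],[0,0,0,0,0.052],[0,0,0,0,0.052],[0,0,0,0,0.052],[0,0,0,0,0.052],[0,0,0,0,0.052],[0,0,0,0,0.052],[0,0,0,0,0.052]]]'|grep -A3 -E "^t|force"; done
python3 - <<'E'
from rig import robot
import cv2
for n in["scene","wrist"]:
    c=robot.read_camera(n)["img"][:,:,::-1]
    if n=="scene": c=cv2.resize(c[120:280,200:360],(600,600),interpolation=2)
    cv2.imwrite(f"pics/{n}6.png",c)
E
```

```text
t: 9.77
tool_pos: [0.6108, 0.0824, 0.0842]
orientation: [[0.985, 0.002, -0.17], [0.17, -0.0, 0.985], [0.002, -1.0, -0.0]]
force: [-1.1, -0.9, 8.7]
grip_width: 0.603
t: 10.43
tool_pos: [0.6108, 0.0824, 0.0842]
orientation: [[0.985, 0.002, -0.17], [0.17, -0.0, 0.985], [0.002, -1.0, -0.0]]
force: [-1.9, 0.5, 7.9]
grip_width: 0.61
t: 11.1
tool_pos: [0.6109, 0.0824, 0.0842]
orientation: [[0.985, 0.002, -0.17], [0.17, -0.0, 0.985], [0.002, -1.0, -0.0]]
force: [-1.4, 0.5, 8.1]
grip_width: 0.607
t: 11.77
tool_pos: [0.6108, 0.0824, 0.0842]
orientation: [[0.985, 0.002, -0.17], [0.17, -0.0, 0.985], [0.002, -1.0, -0.0]]
force: [-2.1, -0.5, 8.3]
grip_width: 0.614
```

View pics/wrist6.png

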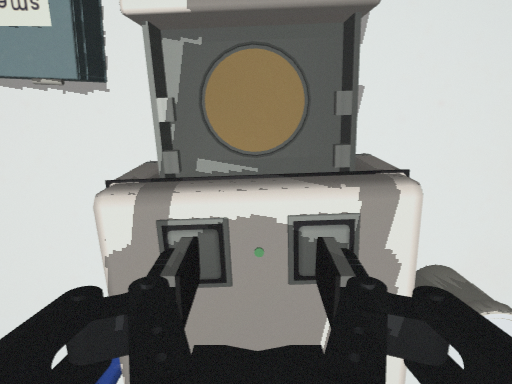

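View pics/scene6.png

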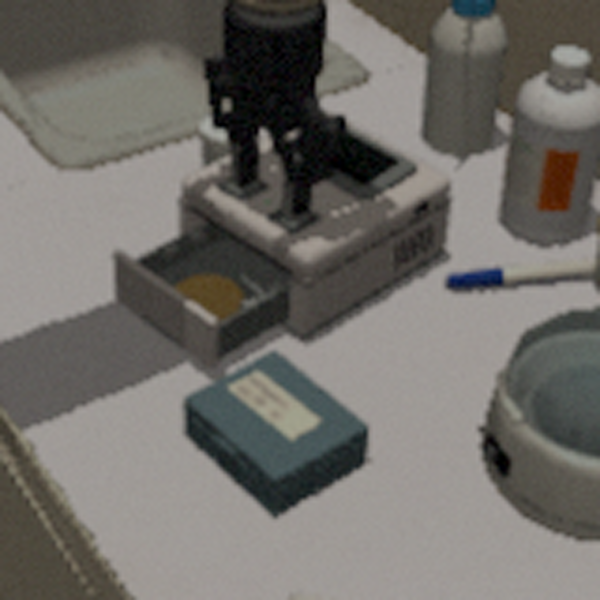

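The tray is running out with the dish in the well (dish at wrist pixel (255,100)). I'll hold longer and check that it has stopped at full travel.

```bash
for i in 1 2 3; do python3 -m handwheel '[[[0,0,0,0,0.052],[0,0,0,0,0.052],[0,0,0,0,0.052],[0,0,0,0,0.052],[0,0,0,0,0.052],[0,0,0,0,0.052],[0,0,0,0,0.052],[0,0,0,0,0.052]]]'|grep -E "^t|force"; done
python3 - <<'E'
from rig import robot
from h import *
s=robot.read_state();c=robot.read_camera("wrist");im=c["img"][:,:,::-1]
cv2.imwrite("pics/wrist7.png",im)
o=cv2.imread("pics/wrist6.png")
print("diff tray area",np.abs(im[:180,120:390].astype(int)-o[:180,120:390]).mean())
g=robot.read_camera("scene")
cv2.imwrite("pics/scene7.png",cv2.resize(g["img"][160:240,215:315,::-1],(750,600),interpolation=2))
th=.172;C=np.array([.664,.0914])
def rd(p): d=p[:2]-C;return d@[np.cos(th),np.sin(th)],d@[-np.sin(th),np.cos(th)]
print("dish",rd(wray(s,c,(255,99),.034)),"panel inner top",rd(wray(s,c,(250,12),.06)))
E
```

```text
t: 12.53
tool_pos: [0.6108, 0.0824, 0.0842]
force: [-1.7, -0.4, 7.9]
t: 13.2
tool_pos: [0.6109, 0.0824, 0.0842]
force: [-2.1, 0.0, 8.6]
t: 13.87
tool_pos: [0.6109, 0.0824, 0.0842]
force: [-2.2, -0.8, 8.6]
diff tray area 1.5926063100137173
dish (np.float64(-0.1218189355843268), np.float64(-0.0018780130728090563)) panel inner top (np.float64(-0.15908528894964793), np.float64(-0.0037270416964426335))
```

View pics/scene7.png

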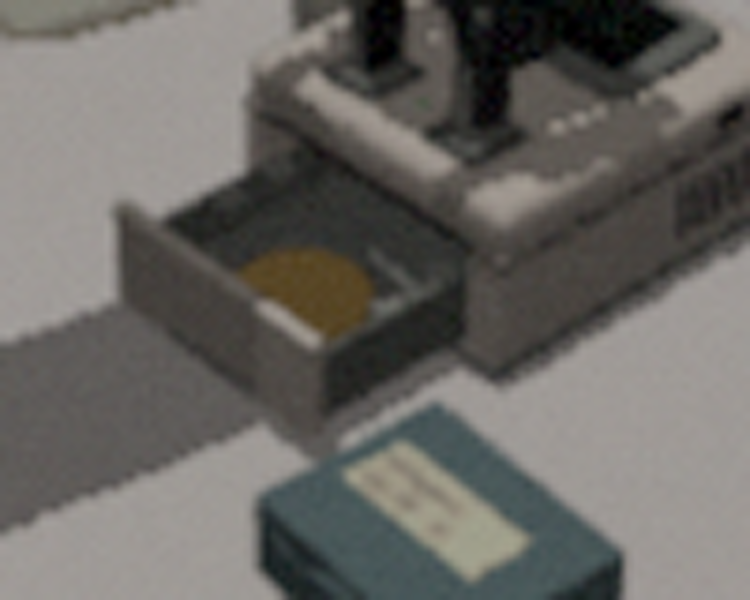

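```bash
python3 - <<'E'
import cv2,numpy as np
a,b=[cv2.imread(f"pics/wrist{i}.png",0)[:150,120:390].astype(np.float32) for i in(6,7)]
print(cv2.phaseCorrelate(a,b))
E
python3 -m handwheel '[[[0,-0.003,0,0,0.052],[0,-0.006,0,0,0.052],[0,-0.02,0,0,0.052],[0,-0.035,0,0,0.052],[0,-0.035,0,0,0.052],[0,-0.035,0,0,0.052],[0,0,0,0,0.052],[0,0,0,0,0.052]]]'
python3 - <<'E'
from rig import robot
import cv2
s=robot.read_state()
for n in["scene","wrist","top"]:
    c=robot.read_camera(n)["img"][:,:,::-1]
    if n=="top": c=cv2.resize(c[100:340,130:430],(750,600),interpolation=2)
    cv2.imwrite(f"pics/{n}8.png",c)
E
```

```text
((-0.006499850794654094, -0.018958732765327113), 0.9869887230013623)
t: 14.63
tool_pos: [0.6113, 0.0824, 0.2196]
orientation: [[0.985, 0.005, -0.17], [0.17, 0.0, 0.985], [0.005, -1.0, -0.001]]
force: [0.1, 0.0, 0.5]
grip_width: 0.609
```

View pics/wrist8.png

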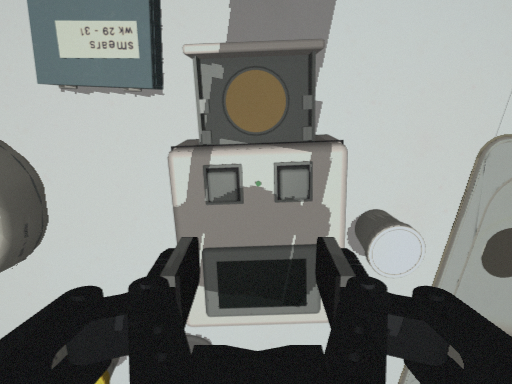

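View pics/scene8.png

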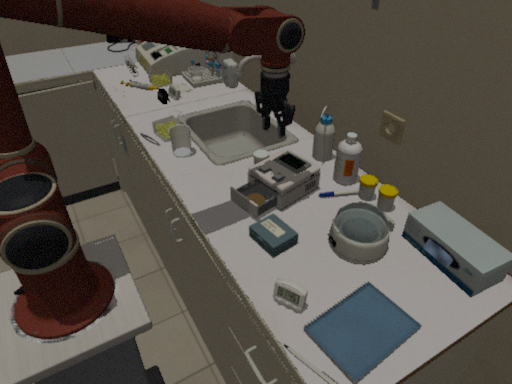

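View pics/top8.png

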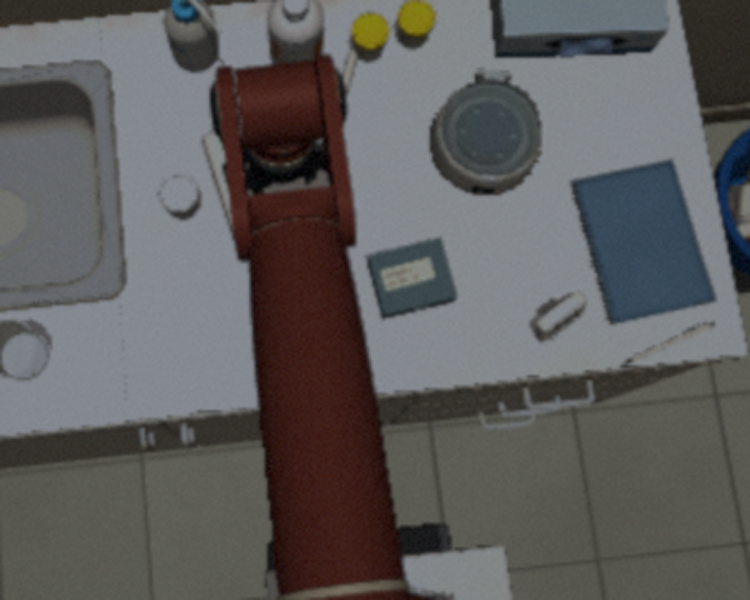

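```bash
python3 - <<'E'
from rig import robot
print(robot.finish_job())
E
```

```text
the job is handed in; nothing more can be done
None
```

The tray is fully out with the dish still in its well, and I've handed the job in. That was about 15 s after the start on the robot's clock.

- **Slide box:** I pushed it about 150 mm to the right along the worktop without lifting it. Its near face ended about 29 mm clear of the tray's path.
- **Keys:** I pressed both together, one fingertip on each, with about 8 to 8.7 N in total, which is between 6 mm and fully down. I held them for about 5 s before letting go.
- **Tray:** Its front panel's inner edge measured 159 mm in front of the reader's centre. Adding roughly 8 mm for the panel gives about 167 mm, against 168 mm at the stop. Two pictures about 2 s apart showed it had stopped before I released the keys.
- **Other items:** The final pictures show the cup, timer and beaker where they stood and the gripper clear of everything. I judged those three positions by eye and did not measure them again.

No check failed. The only disagreement was a difference of up to 4 mm in key position between the top and wrist cameras. I pressed using a closer wrist view that put the gripper centred between the keys.

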